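# Pop and trap a plated-part carrier

### The job

Unload the drying dock: press its flat steel key all the way down with one finger so that the spring shoots the carrier with the copper disc out, and trap the carrier with the other finger on the short landing before it slides off into the rinse pan. Do not grasp or lift the carrier, and leave everything else on the bench alone. Finish while holding: key still fully down, carrier stopped on the landing and pressing against the finger.

Things in the scene. Friction and masses are not known exactly. Their poses are not given: they have to be found in the camera images.
- dock: Fixed aluminium drying dock. Origin on the bench under the gate, on the lane's centre line; +x is the way the carrier is shot out, +y the key's side, z up. Lane floor 20 mm above the bench, 44 mm wide. Along x in mm: grey spring housing -115 to -52 (58 tall, 62 wide), open-topped bay -56 to 0 (cheeks 40 tall), landing 0 to 60, then a drop into a white rinse pan 62 to 138 (90 wide, 15 tall).
- landing (a point): Point on the landing's floor at dock x = 32 mm, y = 0, z = 20 mm, level with the key's centre. The landing is flat, slippery, with side rails only 4 mm high (y = 22 to 27 mm either side); its end is 28 mm further along dock x. A finger standing here, tip up to about 20 mm above the floor, stops the carrier.
- carrier_center (a point): Centre of the loaded carrier, a loose grey plastic block 40 x 40 mm, 30 mm high, about 0.12 kg, with a 30 mm copper disc on top. It starts in the bay at x = -20, y = 0, z = 35 mm in the dock's frame, its front against the gate, a steel bar at dock x 0 to 5 mm that stands 6 mm above the lane floor.
- carrier: The same loaded carrier, origin at the centre of its underside. Once the gate sinks, a spring pusher (2.5 N, falling to 1.2 N over 58 mm) shoots it along dock +x over the landing in a fraction of a second: the trapping finger must already stand over the landing when the key goes down. The spring then keeps it pressed against the finger.
- key_top (a point): Centre of the top face of the ejector key, a bare steel plate 40 mm (dock x) by 30 mm (dock y) beside the landing, at dock x = 32, y = 60 mm. Top 36 mm above the bench at rest, 28 mm fully down (8 mm above the landing floor), so two level fingertips spread along dock y, 60 mm between centres (45 to 75 works), can press the key and bar the landing at once.
- key (a joint): Key travel downward in m: 0 at rest, 0.008 fully down. Spring return, about 3 N to start and 6 N at the bottom. The gate sinks with it and frees the carrier at about 0.006; let up, the gate rises again.
- spare: Bystander: an empty loose carrier of the same size without the copper disc (black spot on top), beside the dock towards its housing end on the +y side. Origin at the centre of its underside.
- jar: Bystander: small jar, 42 mm across, 48 mm tall, beside the rinse pan on the +y side. Origin at the centre of its underside.
- strip: Bystander: copper anode strip 110 x 26 x 5 mm lying beside the dock on its -y side. Origin at the centre of its underside.
- beaker: Bystander: glass beaker, 100 mm across, 140 mm tall. Origin at the centre of its underside.
- flask: Bystander: white plastic bottle, 80 mm across, 210 mm tall. Origin at the centre of its underside.
- brush: Bystander: brush lying on the bench.
- dish: Bystander: small white bowl, 80 mm across, 30 mm tall. Origin at the centre of its underside.
Things that resemble listed ones, but are neither listed nor needed, are in the scene too. What is shaped like the carrier but blue is not meant.

How it is judged:
By the outcome, as a careful person would: the job done as asked, in the order asked, and still so for the second after the job is handed in, while the arm keeps its last pose, push and grip.
It also fails if it takes over 32 s, if anything falls off the work surface, if the arm or the gripper's body presses on something with over 40 N, if the wrist force passes 120 N, or if a joint passes its speed limit or range.

### The arm

A 6-joint arm with a two-finger parallel gripper is mounted at the origin on the work surface. World frame = base frame: x ahead of the robot, y to its left, z up, the work surface at z = 0. Lengths are in m, angles in rad, forces in N, time in s.
With the tool pointing down it reaches from about 0.25 to 0.775 m from the base axis. Payload 4 kg.
Tool frame: the origin (TCP) lies at the centre of the arm's flange, where the gripper is bolted on; the fingertips stand ahead of it and the grasp point (between the pads) lies 180 mm ahead of it (robot.tcp_to_tips is the z of the fingertips in the tool frame, in m); z points along the fingers, y is the direction in which the jaws open and shut (so a half turn about z gives the same grasp; the last joint's range is limited). The gripper opens to 94 mm and grips with 3 to 60 N. Pads are 16 mm wide; open, the fingers measure 119 mm over their backs; the gripper's body (75 mm by 177 mm) begins 78 mm behind the grasp point.
Start: joints at [1.046, 0.087, 1.371, -0, 1.684, -0.103], TCP at [0.225, 0.502, 0.405] pointing down, gripper open.
Joint ranges: [-3.1, 3.1], [-0.76, 2.03], [0.27, 2.55], [-1.08, 4.22], [0.17, 2.65], [-2.57, 2.57]. Speed limits (rad/s): [2.79, 2.79, 3.14, 3.14, 3.14, 3.14].

### API

Orientations are given as [roll, pitch, yaw] about the fixed x, y, z axes, in that order (R = Rz(yaw) Ry(pitch) Rx(roll)).
In Python, from bench import robot gives the robot as it stands.
- The arm moves only by the tool move_arm, never from a script. Its argument "increments" is a list that holds one entry, the list of rows, each a list of 7 numbers: the opening, from 0 (shut) to 1 (fully open), then the shift along the tool's x, y, z as a fraction of full scale, then the turn, a rotation vector about the tool's x, y, z as a fraction of full scale. In form: [[[jaw, dx, dy, dz, rx, ry, rz], ...]]. A call has 1 to 8 rows; each row is the pose to reach, as a shift and turn from the pose commanded when the call began, along the tool's axes at that moment; what a row does not reach only later rows make up. Full scale, the value 1, is 0.1 m for a shift and pi/2 rad for a turn. A row lasts 1/12 s, in which the tool goes at most 41.7 mm and 7.16 degrees, less where a joint would pass 70% of its speed; a pose out of reach is approached as far as the arm can. A call with a number of a shift or a turn outside -1 to 1 is refused whole. A call with a gripper value outside its range is refused whole. The fingers move at their own pace and stop on an object; the grip force is fixed at half the most. Time passes only in rows, so rows that repeat a pose let the fingers close. It gives the time, the measured TCP pose, the force and the opening at its end, in the units of the state.
- robot.get_obs(): the state, without advancing time (a new reading comes with each control period).
- robot.snapshot(name): name is "side" or "top" or "wrist"; returns (picture, depth): 384x512x3 uint8, red, green, blue; 384x512 float32, m along the optical axis (not along the pixel's ray), 0 where there is no reading.
- robot.camera_params(name): a dict with "mtx" (3x3 intrinsics, pixels), "k1" (the pictures are not rectified: a ray, as slopes to the right and down, at radius r is drawn at 1 + k1 r^2 times it, then the intrinsics apply), "R" (3x3) and "t" (3): a world point X has camera coordinates R X + t. Camera axes: x right, y down, z forward; pixel columns grow to the right and rows downward; lengths in m; the calibration is good to about 2 mm. A picture is of the moment at which its call begins: read the wrist's pose just before it. camera_params takes no time and is no camera call; for the wrist camera it gives the pose at the moment of the call.
- robot.close_job(): hands the job in, once; it reports no verdict.
The state is a dict: "time": time; "joint_positions": joint angles; "qvel": joint speeds; "joint_torque": joint torques, N m; "tool_pos": TCP position; "ee_rot": TCP orientation; "wrist_force": force on the tool from outside, world axes, zero at the start; "wrist_torque": the same for the moment, N m; "width": finger opening in m.
Only numpy, scipy, OpenCV 4.12 (cv2) and the standard library are available. Lean on these libraries where they do the work, as an engineer would, in place of code of your own. Each camera call takes 0.05 s, during which the arm holds its last target.

## Working session

There is one attempt and no reset: what is moved stays moved. The work goes in short steps, Python scripts to look and compute and a tool call to move; the robot and the scene stay as the last step left them, time stands still between calls to the robot, and variables do not carry over. Pictures are saved under pics/ and viewed, and the job is handed in when it is done.

Besides the shell and the picture viewer there is one more tool, called after ">>>" by a JSON object that holds its "api" and its "payload". move_arm: Moves the arm, as the interface text tells. Its arguments: {"type":"object","properties":{"increments":{"type":"array","items":{"type":"array","items":{"type":"array","items":{"type":"number","minimum":-1,"maximum":1}}}}},"required":["increments"]}

```bash
mkdir -p pics; ls
python3 - <<'E'
from bench import robot
import cv2,numpy as np
o=robot.get_obs(); print(o)
for n in ["top","side"]:
    p,d=robot.snapshot(n); c=robot.camera_params(n)
    np.savez(f"{n}0.npz",p=p,d=d,**c); print(n,c)
    cv2.imwrite(f"pics/{n}0.png",cv2.resize(p[:,:,::-1],(800,600),interpolation=cv2.INTER_CUBIC))
print(robot.tcp_to_tips)
E
```

```text
pics
{'time': 0.0, 'joint_positions': array([ 1.04587115e+00,  8.79326215e-02,  1.37225562e+00, -3.78661476e-05,
        1.68359782e+00, -1.03077533e-01]), 'qvel': array([-0.00106721, -0.00029428, -0.00021394,  0.00018481, -0.00043314,
       -0.00078051]), 'joint_torque': array([ 3.66790746e-04, -3.40196264e+01, -3.02421319e+01,  7.18330918e-02,
        3.32254416e-02, -1.48229483e-04]), 'tool_pos': array([0.22513356, 0.50168029, 0.40351525]), 'ee_rot': array([-3.13940702e+00, -1.88254835e-04,  2.71974058e+00]), 'wrist_force': array([-0.12921672,  0.06393807,  0.29425096]), 'wrist_torque': array([-0.01275998, -0.02675953, -0.04059312]), 'width': 0.09422597953294176}
top {'mtx': array([[366.09916581,   0.        , 256.85884265],
       [  0.        , 366.09916581, 190.53465385],
       [  0.        ,   0.        ,   1.        ]]), 'k1': -0.014120519383103068, 'R': array([[-0.02331217, -0.99956011,  0.01833367],
       [-0.98028644,  0.01925593, -0.19664108],
       [ 0.19620155, -0.02255638, -0.98030412]]), 't': array([-0.00351769,  0.49039175,  1.1401372 ])}
side {'mtx': array([[422.33000214,   0.        , 255.59596312],
       [  0.        , 422.33000214, 185.95827849],
       [  0.        ,   0.        ,   1.        ]]), 'k1': -0.14465507662159402, 'R': array([[ 0.81364303, -0.58107419, -0.01837932],
       [-0.39945301, -0.53580108, -0.74387801],
       [ 0.42240065,  0.61259283, -0.66806265]]), 't': array([-0.411901  ,  0.2250504 ,  1.01903529])}
0.1992
```

View pics/top0.png

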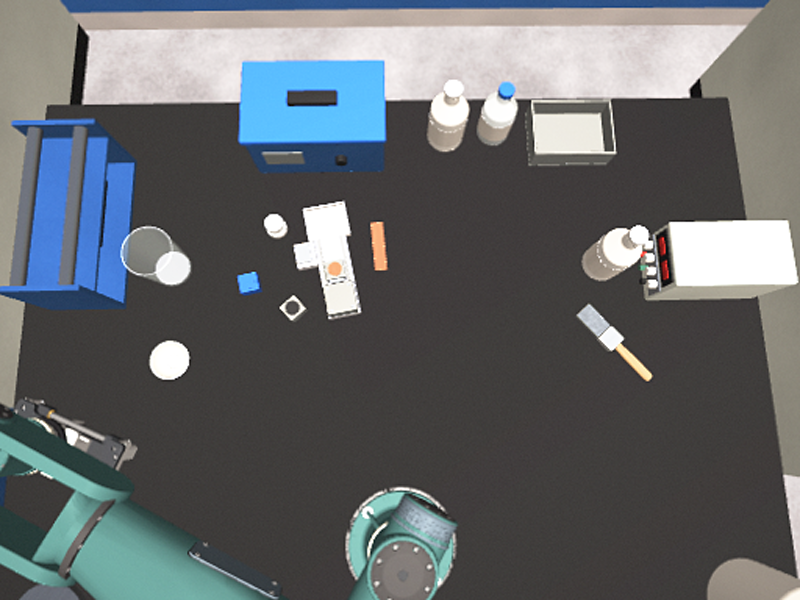

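View pics/side0.png

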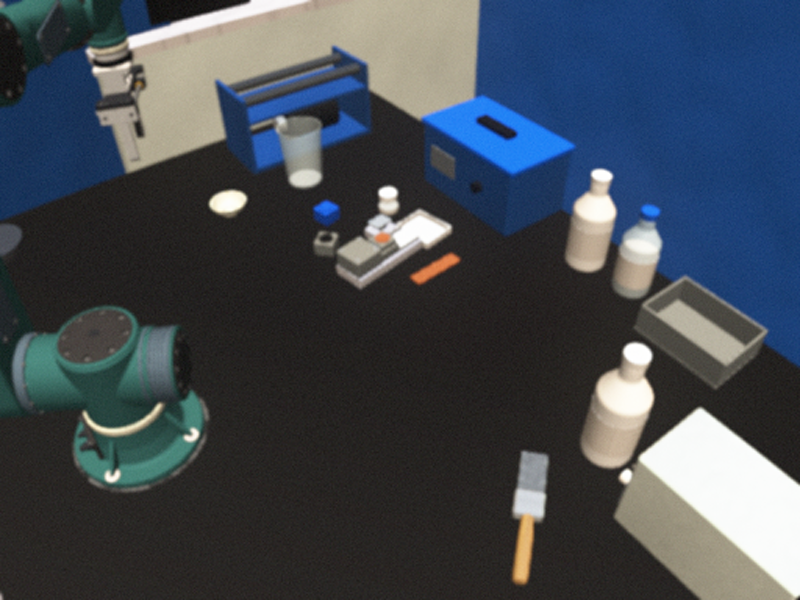

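The dock lies at about (335,260) in the 800x600 top view: housing at (342,300), copper disc at (335,268), key at (306,255), pan at (327,220). The spare with the black spot is at (292,307), the blue decoy at (248,283), the jar at (275,225) and the strip at (378,246). Next I'll enlarge the dock.

Run:
```python
import cv2,numpy as np
z=np.load("top0.npz");p=z["p"][:,:,::-1]
cv2.imwrite("pics/topc.png",cv2.resize(p[120:210,150:260],(770,630)[:2],interpolation=cv2.INTER_CUBIC)[:600])
```

```text
(no output)
```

View pics/topc.png

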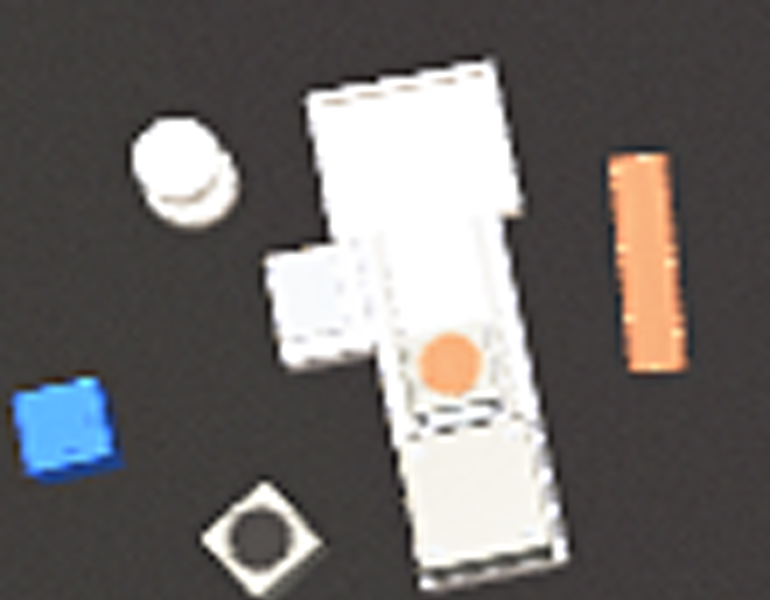

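The copper disc is at (450,364) in the crop, the key plate at (305,300), the housing at (480,490) and the pan at (410,150). The carrier meant is the one with the copper disc in the bay. The black-spot one and the blue one don't fit the description. Next: rough poses from rays.

```bash
cat > h.py <<'E'
import numpy as np,cv2
def ray(uv,c):
    K=c["mtx"];k=float(c["k1"]);f=K[0,0]
    d=np.array([(uv[0]-K[0,2])/K[0,0],(uv[1]-K[1,2])/K[1,1]])
    u=d.copy()
    for _ in range(20): u=d/(1+k*(u@u))
    r=c["R"].T@np.array([u[0],u[1],1.]); o=-c["R"].T@c["t"]
    return o,r
def onz(uv,c,z):
    o,r=ray(uv,c); return o+r*(z-o[2])/r[2]
def proj(X,c):
    x=c["R"]@np.asarray(X)+c["t"];u=x[:2]/x[2];u=u*(1+float(c["k1"])*(u@u))
    return u*np.diag(c["mtx"])[:2]+c["mtx"][:2,2]
E
python3 - <<'E'
from h import *
z=np.load("top0.npz")
C=lambda x,y:(150+(x+.5)/7-.5,120+(y+.5)/7-.5)
P=lambda x,y,h:print((x,y),onz(C(x,y),z,h).round(4))
P(450,364,.053)
print("housing top");[P(*q,.058) for q in[(408,437),(537,425),(422,583),(565,560)]]
print("key top"); [P(*q,.036) for q in[(268,257),(340,245),(357,330),(283,350)]]
print("pan top"); [P(*q,.015) for q in[(308,95),(493,62),(520,213),(330,240)]]
hsv=cv2.cvtColor(z["p"],cv2.COLOR_RGB2HSV)
m=cv2.inRange(hsv,(5,80,120),(20,255,255));n,l,s,cc=cv2.connectedComponentsWithStats(m)
for i in range(1,n):
    if s[i,4]>30: print(s[i],cc[i],onz(cc[i],z,.053))
s=np.load("side0.npz")
hsv=cv2.cvtColor(s["p"],cv2.COLOR_RGB2HSV)
m=cv2.inRange(hsv,(5,80,120),(20,255,255));n,l,st,cc=cv2.connectedComponentsWithStats(m)
for i in range(1,n):
    if st[i,4]>30: print("side",st[i],cc[i],onz(cc[i],s,.053))
E
```

```text
(450, 364) [0.5552 0.1249 0.053 ]
housing top
(408, 437) [0.5196 0.1437 0.058 ]
(537, 425) [0.5241 0.0843 0.058 ]
(422, 583) [0.4512 0.1372 0.058 ]
(565, 560) [0.4605 0.0719 0.058 ]
key top
(268, 257) [0.6138 0.2131 0.036 ]
(340, 245) [0.6191 0.1789 0.036 ]
(357, 330) [0.577  0.1705 0.036 ]
(283, 350) [0.5679 0.2054 0.036 ]
pan top
(308, 95) [0.7026 0.1982 0.015 ]
(493, 62) [0.7182 0.1074 0.015 ]
(520, 213) [0.6402 0.0945 0.015 ]
(330, 240) [0.6282 0.1867 0.015 ]
[237 142  11  31 263] [241.98859316 156.9581749 ] [0.60308498 0.03239232 0.053     ]
[210 168   9   8  59] [213.93220339 171.47457627] [0.55551707 0.12463508 0.053     ]
[394 222  23  22  38] [404.39473684 233.71052632] [ 0.33957218 -0.48161042  0.053     ]
side [240 149  10   7  52] [244.38461538 151.92307692] [0.55592419 0.12717539 0.053     ]
side [263 162  31  20 252] [277.95238095 171.46825397] [ 0.58113075 -0.00838283  0.053     ]
side [328 329  14  45 427] [334.85245902 351.37470726] [ 0.33385013 -0.51265982  0.053     ]
```

>>> {"api": "move_arm", "payload": {"increments": [[[0.5,-0.4,-0.16,0,0,0,-0.07],[0.5,-0.8,-0.32,0,0,0,-0.15],[0.5,-1,-0.4,0,0,0,-0.23],[0.5,-1,-0.4,0,0,0,-0.31],[0.5,-1,-0.4,0,0,0,-0.37],[0.5,-1,-0.4,0,0,0,-0.37]]]}}

```text
time: 0.6
tool_pos: [0.3005, 0.4238, 0.4041]
ee_rot: [-3.141, -0.001, -2.982]
wrist_force: [0.2, -0.2, -0.5]
width: 0.0572
```

>>> {"api": "move_arm", "payload": {"increments": [[[0.5,-0.25,-0.3,0,0,0,0],[0.5,-0.55,-0.65,0,0,0,0],[0.5,-0.85,-1,0,0,0,0]]]}}

```text
time: 0.85
tool_pos: [0.3932, 0.3446, 0.4044]
ee_rot: [-3.142, -0.0, -2.982]
wrist_force: [0.5, 0.2, 0.3]
width: 0.0472
```

>>> {"api": "move_arm", "payload": {"increments": [[[0.5,-0.25,-0.3,0,0,0,0],[0.5,-0.55,-0.65,0,0,0,0],[0.5,-0.85,-1,0,0,0,0]]]}}

```text
time: 1.1
tool_pos: [0.487, 0.2643, 0.4044]
ee_rot: [3.141, -0.0, -2.984]
wrist_force: [0.3, 0.9, -0.0]
width: 0.0467
```

>>> {"api": "move_arm", "payload": {"increments": [[[0.5,-0.25,-0.3,0,0,0,0],[0.5,-0.55,-0.65,0,0,0,0],[0.5,-0.85,-1,0,0,0,0],[0.5,-0.85,-1,0,0,0,0],[0.5,-0.85,-1,0,0,0,0]]]}}

```text
time: 1.52
tool_pos: [0.5877, 0.1782, 0.403]
ee_rot: [-3.141, -0.002, -2.988]
wrist_force: [-0.2, 0.7, -0.8]
width: 0.0469
```

Run:
```python
from bench import robot
import cv2,numpy as np
o=robot.get_obs(); print(o["time"],o["tool_pos"],o["ee_rot"],o["width"],o["joint_positions"])
c=robot.camera_params("wrist");p,d=robot.snapshot("wrist"); print(c)
np.savez("wrist1.npz",p=p,d=d,**c)
cv2.imwrite("pics/wrist1.png",cv2.resize(p[:,:,::-1],(800,600),interpolation=cv2.INTER_CUBIC))
```

```text
1.5167 [0.58770493 0.17815757 0.40304124] [-3.14118749e+00 -2.24109814e-03 -2.98832644e+00] 0.04691409149308571 [ 2.02113103e-01  2.31947896e-01  1.20892906e+00 -2.97846451e-04
  1.70297390e+00 -1.52198881e+00]
{'mtx': array([[270.23731793,   0.        , 254.08459479],
       [  0.        , 270.23731793, 192.27064443],
       [  0.        ,   0.        ,   1.        ]]), 'k1': -0.0510344377441788, 'R': array([[-1.52472945e-01,  9.88307623e-01,  2.06237583e-04],
       [ 9.62073101e-01,  1.48377799e-01,  2.28909103e-01],
       [ 2.26202010e-01,  3.51008608e-02, -9.73447780e-01]]), 't': array([-0.0862733 , -0.6155197 ,  0.24847134])}
```

View pics/wrist1.png

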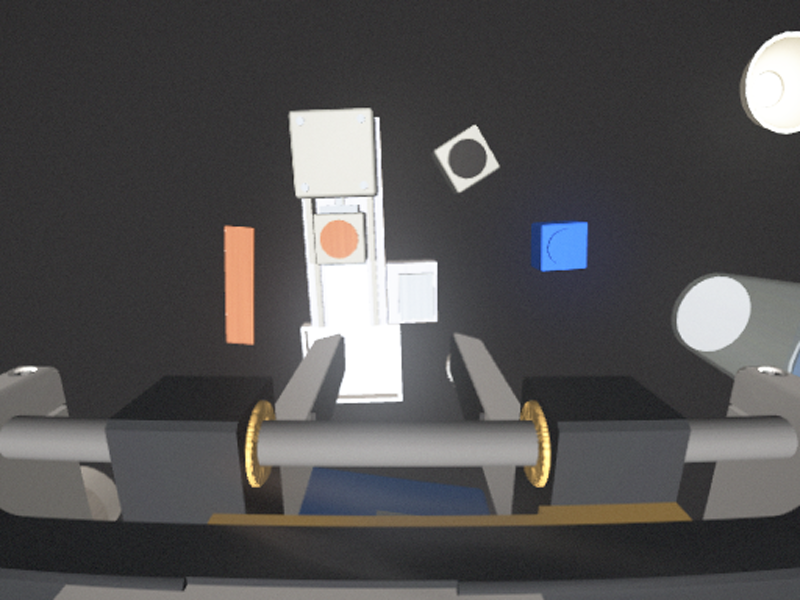

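The wrist view shows the disc at (339,239), the housing at (333,152), the key at (417,293), the pan at (352,362) and the beaker foot at (713,313). The fingers are at (315,390) and (480,390). I'll enlarge the dock for edges.

Run:
```python
import cv2,numpy as np
from h import *
z=np.load("wrist1.npz");p=z["p"][:,:,::-1]
u0,v0,s=180,65,6
im=cv2.resize(p[v0:v0+100+60,u0:u0+110][:,:],None,fx=s,fy=s,interpolation=cv2.INTER_CUBIC)
im=cv2.convertScaleAbs(im,alpha=1)
g=(255*(im/255.)**1.6).astype(np.uint8)
cv2.imwrite("pics/w1c.png",g[300:900])
```

```text
(no output)
```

View pics/w1c.png

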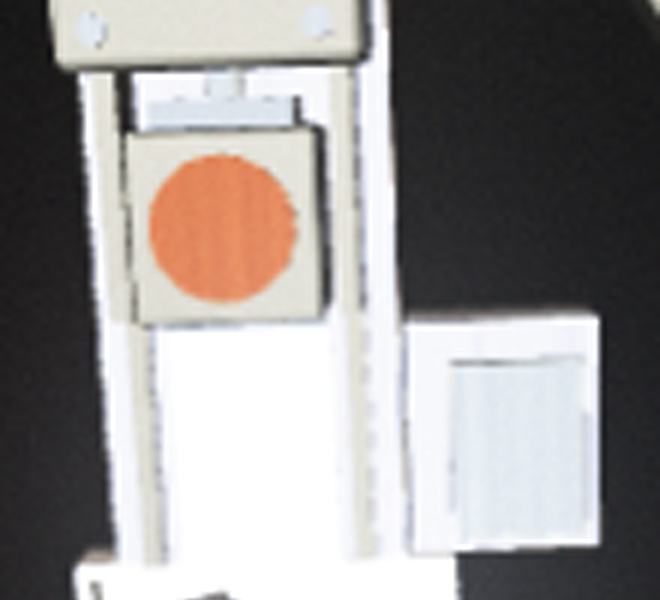

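Run:
```python
import cv2,numpy as np
from h import *
z=np.load("wrist1.npz")
C=lambda x,y:(180+(x+.5)/6-.5,65+(y+300.5)/6-.5)
P=lambda x,y,h:onz(C(x,y),z,h)
k=[P(*q,.036) for q in[(453,363),(583,360),(586,540),(455,546)]]
print("key",np.round(k,4),np.mean(k,0),[np.linalg.norm(k[i]-k[(i+1)%4]) for i in range(4)])
f=[P(*q,.02) for q in[(148,322),(162,562),(364,562)]];print("rail/floor",np.round(f,4))
r=[P(*q,.024) for q in[(115,322),(122,562)]];
e=[P(*q,.024) for q in[(165,564),(355,562)]];print("landing end",np.round(e,4))
c=[P(*q,.05) for q in[(130,132),(315,128),(322,318),(138,325)]];print("carrier",np.round(c,4),np.mean(c,0))
h=[P(*q,.058) for q in[(57,65),(362,62)]];print(np.round(h,4))
for q in [("keyL",k[0]-k[3]),("carL",c[0]-c[3]),("carR",c[1]-c[2]),("keyR",k[1]-k[2])]:
    v=-q[1];print(q[0],np.arctan2(v[1],v[0]))
for a,b in [(k[0],k[1]),(c[0],c[1]),(c[3],c[2]),(k[3],k[2]),(h[0],h[1])]:
    v=b-a;print("y",np.arctan2(-v[0],v[1]))
hsv=cv2.cvtColor(z["p"],cv2.COLOR_RGB2HSV)
m=cv2.inRange(hsv,(5,80,120),(20,255,255));n,l,s,cc=cv2.connectedComponentsWithStats(m)
for i in range(1,n):
    if s[i,4]>100: print(s[i],cc[i],onz(cc[i],z,.053))
```

```text
key [[0.5805 0.1782 0.036 ]
 [0.5756 0.2059 0.036 ]
 [0.6154 0.2135 0.036 ]
 [0.6212 0.1849 0.036 ]] [0.59815862 0.19560673 0.036     ] [np.float64(0.028154139235768386), np.float64(0.040492803817978554), np.float64(0.02914058206513112), np.float64(0.041182473254006716)]
rail/floor [[0.5844 0.1092 0.02  ]
 [0.64   0.1187 0.02  ]
 [0.6328 0.1653 0.02  ]]
landing end [[0.6391 0.12   0.024 ]
 [0.6319 0.1633 0.024 ]]
carrier [[0.5414 0.1061 0.05  ]
 [0.535  0.1429 0.05  ]
 [0.573  0.1496 0.05  ]
 [0.5802 0.1121 0.05  ]] [0.55742612 0.12764728 0.05      ]
[[0.5303 0.0919 0.058 ]
 [0.5208 0.1509 0.058 ]]
keyL 0.16471041357836777
carL 0.15349498797577268
carR 0.17319134310095247
keyR 0.1886664220898155
y 0.17668577626156504
y 0.1713691615386723
y 0.18998967642025538
y 0.2003533520034969
y 0.158975218717743
[205 141  24  24 448] [216.44642857 152.55357143] [0.55745469 0.12704394 0.053     ]
[ 143  144   20   77 1441] [152.92158223 181.62179042] [0.60521553 0.05258644 0.053     ]
[333 257  18  55 314] [342.95541401 280.6910828 ] [0.70425741 0.31957602 0.053     ]
[ 134  322  307   14 2057] [311.19008264 330.48468644] [0.79053083 0.29312818 0.053     ]
```

Run:
```python
from h import *
from bench import robot
z=np.load("wrist1.npz")
print("beaker",onz((713*.64,313*.64),z,0))
o=robot.get_obs();p=o["tool_pos"];y=o["ee_rot"][2]
d=np.array([.605,.1663,0])-[p[0],p[1],0]
X=np.array([np.cos(y),np.sin(y),0]);Y=np.array([np.sin(y),-np.cos(y),0])
print(d@X,d@Y,"turn z tool",-(np.pi+.173-(y+2*np.pi)), "tip z",p[2]-.1992)
```

```text
beaker [0.57751322 0.48579002 0.        ]
-0.016275183496524934 -0.016069291874713384 turn z tool -0.01704259877830694 tip z 0.20434662054234426
```

>>> {"api": "move_arm", "payload": {"increments": [[[0.5,-0.16,-0.16,0,0,0,-0.011],[0.5,-0.16,-0.16,0.3,0,0,-0.011],[0.5,-0.16,-0.16,0.7,0,0,-0.011],[0.5,-0.16,-0.16,1,0,0,-0.011],[0.5,-0.16,-0.16,1,0,0,-0.011],[0.5,-0.16,-0.16,1,0,0,-0.011],[0.5,-0.16,-0.16,1,0,0,-0.011]]]}}

```text
time: 2.15
tool_pos: [0.604, 0.1682, 0.3072]
ee_rot: [3.141, 0.003, -2.964]
wrist_force: [0.8, 1.2, 0.2]
width: 0.0472
```

```bash
cat > look.py <<'E'
import sys,cv2,numpy as np
from bench import robot
t=sys.argv[1]
o=robot.get_obs(); print(o["time"],o["tool_pos"],o["ee_rot"],o["width"],o["wrist_force"].round(2))
for n in sys.argv[2:]:
    c=robot.camera_params(n);p,d=robot.snapshot(n)
    np.savez(f"{n}{t}.npz",p=p,d=d,**c)
    q=p[:,:,::-1]
    if n=="side": q=q[110:200,170:310]
    if n=="top": q=q[100:220,140:300]
    cv2.imwrite(f"pics/{n}{t}.png",cv2.resize(q,(800,int(800*q.shape[0]/q.shape[1])),interpolation=cv2.INTER_CUBIC))
E
python3 look.py 2 wrist side top
```

```text
2.15 [0.6039831  0.16821525 0.3072275 ] [ 3.14123236  0.00332292 -2.96354837] 0.04715628347787027 [0.81 1.19 0.18]
```

View pics/wrist2.png

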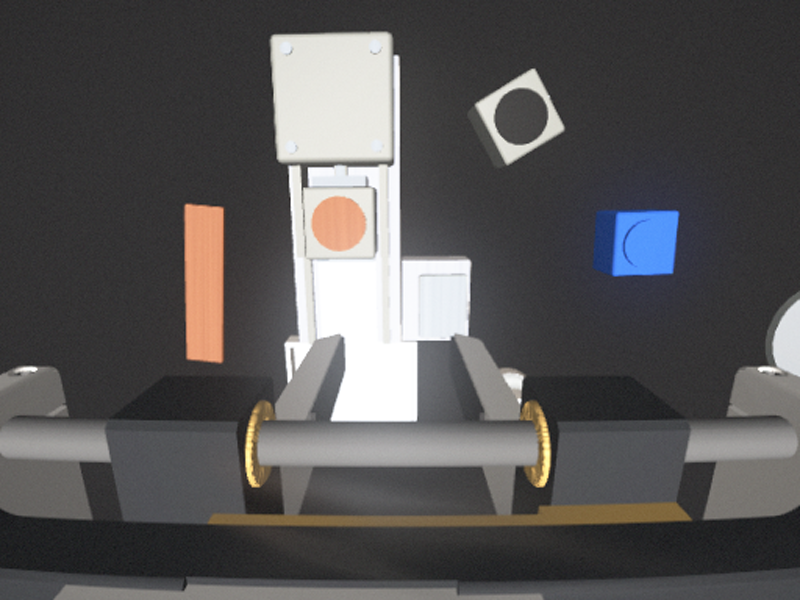

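View pics/side2.png

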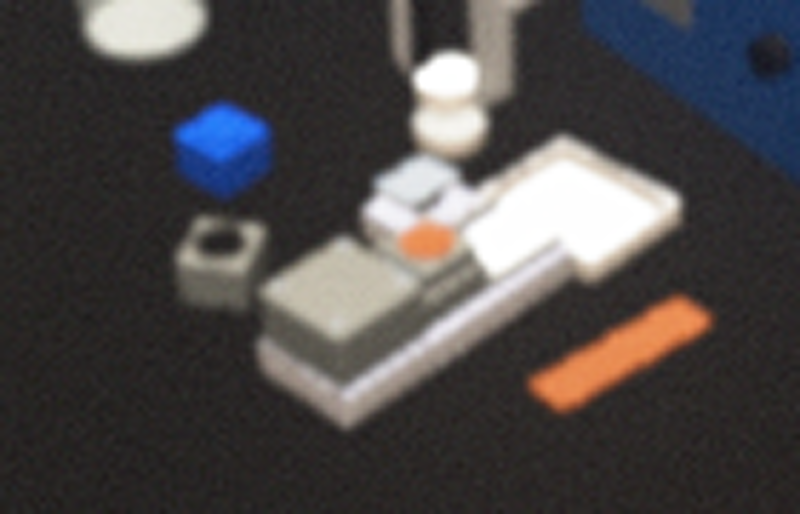

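The wrist view shows the disc at (339,223) and the key plate at about (443,307), with its lower edge near (442,340) by the finger. I'll re-measure from this closer view.

Run:
```python
from h import *
z=np.load("wrist2.npz")
p=z["p"];g=p[:,:,::-1][100:225,170:310]
g=(255*(g/255.)**1.6).astype(np.uint8)
cv2.imwrite("pics/w2c.png",cv2.resize(g,None,fx=4.8,fy=4.8,interpolation=cv2.INTER_CUBIC))
hsv=cv2.cvtColor(p,cv2.COLOR_RGB2HSV)
m=cv2.inRange(hsv,(5,80,120),(20,255,255));n,l,s,cc=cv2.connectedComponentsWithStats(m)
for i in range(1,n):
    if s[i,4]>100: print(s[i],cc[i],onz(cc[i],z,.053))
k=[onz(((x+.5)*.64-.5,(y+.5)*.64-.5),z,.036) for x,y in [(419,275),(465,274)]]
print(k)
# dock-frame position of TCP from disc
for yaw in (.17,):
    ex=np.array([np.cos(yaw),np.sin(yaw)]);ey=np.array([-ex[1],ex[0]])
    kc=(k[0]+k[1])[:2]/2+.02*ex; print("key ctr",kc)
```

```text
[200 126  34  35 929] [216.22389666 142.57588805] [0.55758201 0.12698459 0.053     ]
[ 118  130   25  103 2465] [130.19148073 180.38701826] [0.60357267 0.05617026 0.053     ]
[333 257  18  55 304] [342.99013158 281.00328947] [0.6672858  0.26784893 0.053     ]
[ 318  322  123   13 1073] [387.14352283 328.61230196] [0.71442961 0.32920791 0.053     ]
[134 329 165   7 804] [210.84452736 332.62437811] [0.74968863 0.14889793 0.053     ]
[array([0.58087032, 0.1772918 , 0.036     ]), array([0.57535368, 0.20445634, 0.036     ])]
key ctr [0.59782369 0.19425772]
```

View pics/w2c.png

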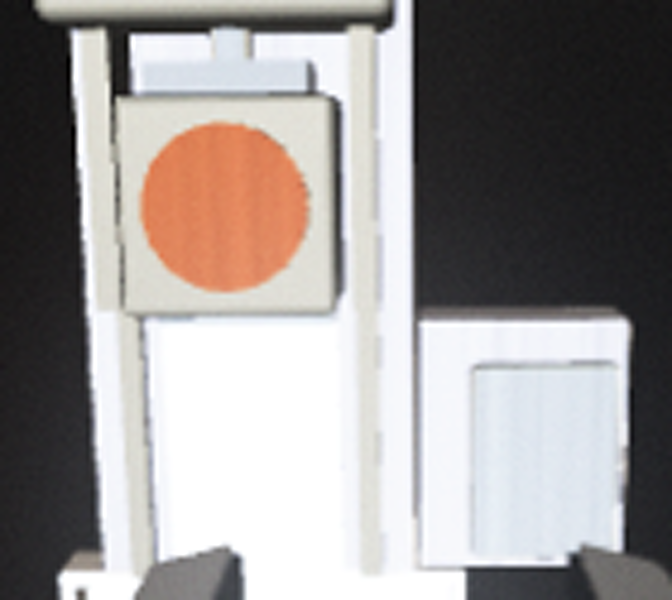

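>>> {"api": "move_arm", "payload": {"increments": [[[0.5,0,-0.02,0.2,0,0,0],[0.5,0,-0.02,0.45,0,0,0],[0.5,0,-0.02,0.6,0,0,0],[0.5,0,-0.02,0.6,0,0,0],[0.5,0,-0.02,0.6,0,0,0],[0.5,0,-0.02,0.6,0,0,0]]]}}

```text
time: 2.8
tool_pos: [0.6053, 0.165, 0.2472]
ee_rot: [3.141, 0.004, -2.965]
wrist_force: [-0.1, 0.9, 0.3]
width: 0.0466
```

```bash
python3 look.py 3 wrist side top
python3 - <<'E'
import cv2
a=cv2.imread("pics/side3.png");b=cv2.imread("pics/wrist3.png")
cv2.imwrite("pics/wc3.png",cv2.resize(b[150:450,200:600],(800,600)))
E
```

```text
2.8 [0.60532773 0.16504534 0.24718304] [ 3.14149304  0.00399873 -2.96498745] 0.04660764033851851 [-0.07  0.92  0.27]
```

View pics/wc3.png

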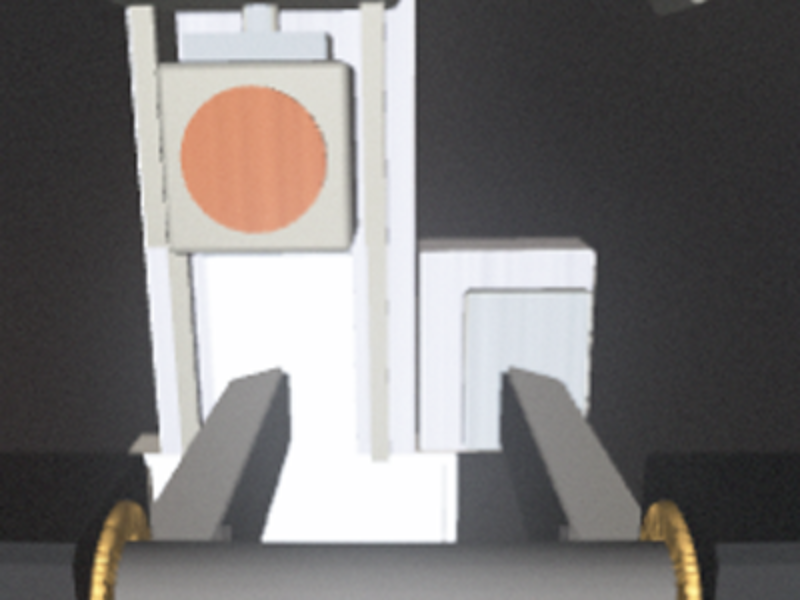

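View pics/side3.png

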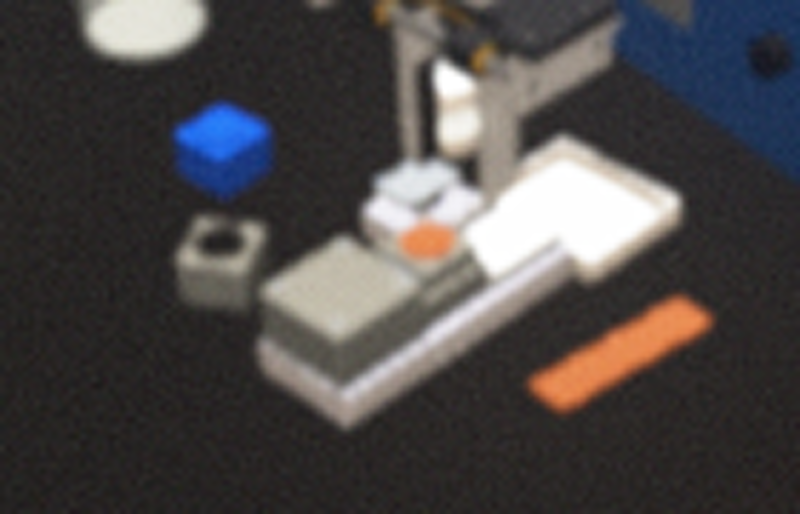

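View pics/top3.png

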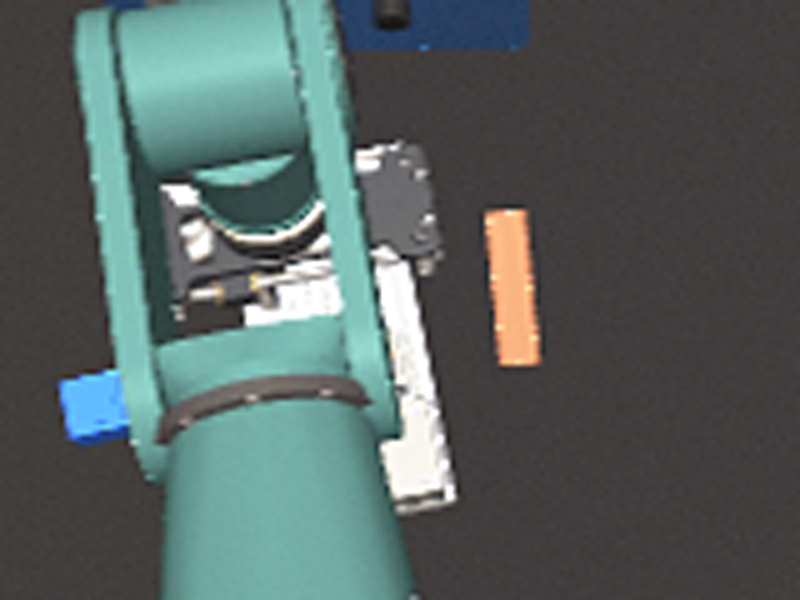

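Run:
```python
from h import *
z=np.load("wrist3.npz")
C=lambda x,y:(((x/2+200)+.5)*.64-.5,((y/2+150)+.5)*.64-.5)
yaw=.173;ex=np.array([np.cos(yaw),np.sin(yaw)]);ey=np.array([-ex[1],ex[0]])
O=np.array([.5575,.1272])+.02*ex
T=np.array([.6053,.165])-O
print("TCP in dock",T@ex,T@ey)
for n,q in [("L",(230,382)),("L",(285,370)),("R",(510,370)),("R",(560,382))]:
    P=onz(C(*q),z,.048)[:2]-O; print(n,P@ex,P@ey)
```

```text
TCP in dock 0.03359330830844359 0.029007538753849933
L 0.02979594789299512 -0.007848596230347404
L 0.026927769655650555 0.004526375798233117
R 0.02677073025109679 0.05449258429554763
R 0.02956352983839569 0.06578166050209361
```

Fingers, measured in the dock frame: one on the landing at y ≈ -2 mm with its front at x ≈ 27 mm, the other over the key at y ≈ 60 mm. Now pressing.

>>> {"api": "move_arm", "payload": {"increments": [[[0.5,0,0,0.06,0,0,0],[0.5,0,0,0.11,0,0,0],[0.5,0,0,0.14,0,0,0],[0.5,0,0,0.17,0,0,0],[0.5,0,0,0.2,0,0,0],[0.5,0,0,0.21,0,0,0],[0.5,0,0,0.21,0,0,0],[0.5,0,0,0.21,0,0,0]]]}}

```text
time: 3.62
tool_pos: [0.6051, 0.165, 0.2271]
ee_rot: [3.141, 0.003, -2.964]
wrist_force: [-2.2, -1.3, 13.2]
width: 0.0471
```

```bash
python3 look.py 4 wrist side
python3 - <<'E'
import cv2
b=cv2.imread("pics/wrist4.png")
cv2.imwrite("pics/wc4.png",cv2.resize(b[150:450,200:600],(800,600)))
E
```

```text
3.6167 [0.6050887  0.16499415 0.22707963] [ 3.14132     0.00347329 -2.96446048] 0.047079444146986005 [-2.15 -1.31 13.21]
```

View pics/wc4.png

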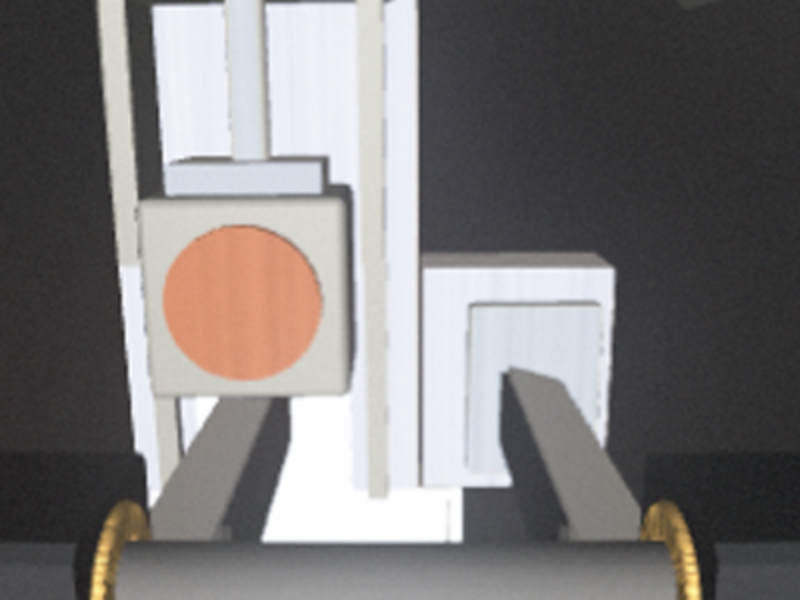

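View pics/side4.png

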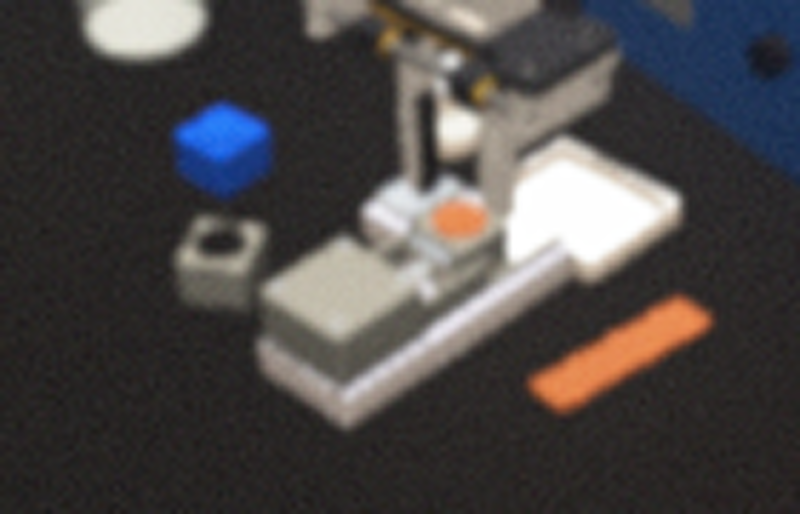

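The disc has shot forward to (243,302) in the crop, with the carrier's front against the left finger at (250,397). The key plate is down under the right finger. 13 N against a 6 N spring means it is on its stop. I'll hold briefly and verify it's steady.

>>> {"api": "move_arm", "payload": {"increments": [[[0.5,0,0,0.004,0,0,0],[0.5,0,0,0.004,0,0,0],[0.5,0,0,0.004,0,0,0],[0.5,0,0,0.004,0,0,0],[0.5,0,0,0.004,0,0,0],[0.5,0,0,0.004,0,0,0],[0.5,0,0,0.004,0,0,0],[0.5,0,0,0.004,0,0,0]]]}}

```text
time: 4.38
tool_pos: [0.6051, 0.165, 0.2271]
ee_rot: [3.141, 0.004, -2.964]
wrist_force: [-2.9, -1.6, 14.8]
width: 0.0472
```

```bash
python3 look.py 5 wrist side
python3 - <<'E'
from h import *
b=cv2.imread("pics/wrist5.png")
cv2.imwrite("pics/wc5.png",cv2.resize(b[150:450,200:600],(800,600)))
yaw=.173;ex=np.array([np.cos(yaw),np.sin(yaw)]);ey=np.array([-ex[1],ex[0]])
O=np.array([.5575,.1272])+.02*ex
for t in "45":
    z=np.load(f"wrist{t}.npz")
    hsv=cv2.cvtColor(z["p"],cv2.COLOR_RGB2HSV)
    m=cv2.inRange(hsv,(5,80,120),(20,255,255));n,l,s,cc=cv2.connectedComponentsWithStats(m)
    for i in range(1,n):
        if s[i,4]>800 and s[i,1]<300:
            P=onz(cc[i],z,.053)[:2]-O; print(t,cc[i],s[i,4],P@ex,P@ey)
C=lambda x,y:(((x/2+200)+.5)*.64-.5,((y/2+150)+.5)*.64-.5)
for n,q,h in [("carrier front",(160,393),.05),("carrier front",(347,391),.05),("key edge +0",(470,306),.028),("key edge",(598,303),.028),("key edge if .036",(598,303),.036)]:
    P=onz(C(*q),z,h)[:2]-O; print(n,P@ex,P@ey)
E
```

```text
4.3833 [0.60506549 0.16501744 0.2270734 ] [ 3.14130264  0.00371806 -2.96443136] 0.047247684153454025 [-2.93 -1.63 14.8 ]
4 [ 88.95745812 190.25684658] 3761 0.003937514929623151 -0.06937881782842656
4 [205.02505112 192.34202454] 1956 0.004951808686496553 8.838312213406939e-05
5 [ 88.91263941 190.25703664] 3766 0.0039475626379852965 -0.06937303127337985
5 [204.97090352 192.38897397] 1959 0.004988161562497098 6.769792561819757e-05
carrier front 0.024220903771528194 -0.017222324131213166
carrier front 0.023599771999554504 0.01956094916316084
key edge +0 0.011809794202553138 0.04526185217043786
key edge 0.011033311404711846 0.07320657671908137
key edge if .036 0.009093715595122934 0.07120186687492788
```

View pics/wc5.png

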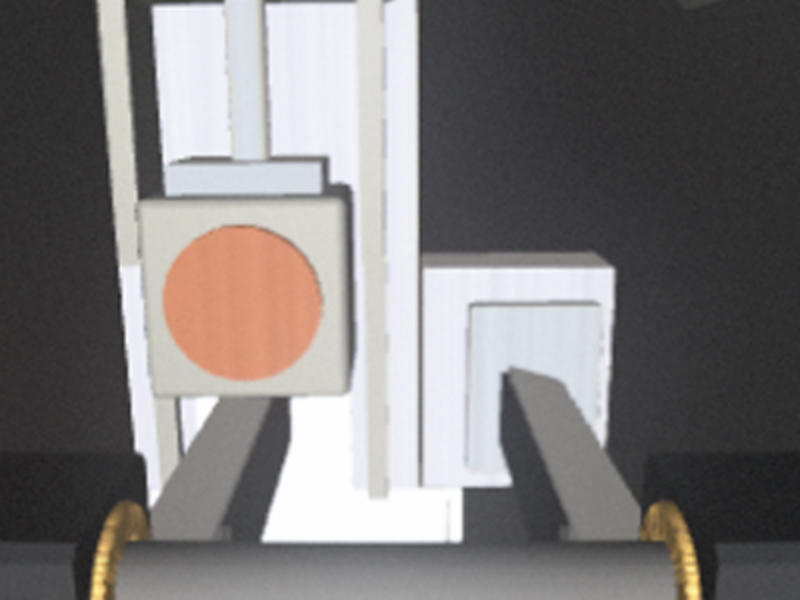

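The carrier's centre is steady at dock x = 5.0 mm and the key is at its lower stop. The horizontal force reads -2.9 N in x, where the carrier's push should give a positive value, perhaps from friction on the key. To confirm contact, I'll back the finger off 2 mm along dock +x. A carrier pressing on it must follow.

>>> {"api": "move_arm", "payload": {"increments": [[[0.5,-0.005,0,0,0,0,0],[0.5,-0.01,0,0,0,0,0],[0.5,-0.015,0,0,0,0,0],[0.5,-0.02,0,0,0,0,0],[0.5,-0.02,0,0,0,0,0],[0.5,-0.02,0,0,0,0,0],[0.5,-0.02,0,0,0,0,0],[0.5,-0.02,0,0,0,0,0]]]}}

```text
time: 5.15
tool_pos: [0.6061, 0.1652, 0.227]
ee_rot: [3.141, -0.0, -2.964]
wrist_force: [-6.2, -2.8, 16.7]
width: 0.0469
```

```bash
python3 look.py 6 wrist side
python3 - <<'E'
from h import *
b=cv2.imread("pics/wrist6.png")
cv2.imwrite("pics/wc6.png",cv2.resize(b[150:450,200:600],(800,600)))
yaw=.173;ex=np.array([np.cos(yaw),np.sin(yaw)]);ey=np.array([-ex[1],ex[0]])
O=np.array([.5575,.1272])+.02*ex
z=np.load(f"wrist6.npz")
hsv=cv2.cvtColor(z["p"],cv2.COLOR_RGB2HSV)
m=cv2.inRange(hsv,(5,80,120),(20,255,255));n,l,s,cc=cv2.connectedComponentsWithStats(m)
for i in range(1,n):
    if s[i,4]>800 and s[i,1]<300:
        P=onz(cc[i],z,.053)[:2]-O; print(cc[i],s[i,4],P@ex,P@ey)
E
```

```text
5.15 [0.60609097 0.16522832 0.22696782] [ 3.14136664e+00 -4.13891683e-04 -2.96403105e+00] 0.046927339211798466 [-6.21 -2.84 16.67]
[ 88.87331394 190.22454377] 3781 0.004294544725279849 -0.06942310642433909
[205.00357325 192.26442062] 1959 0.005249980741793705 8.317812738797717e-05
```

View pics/wc6.png

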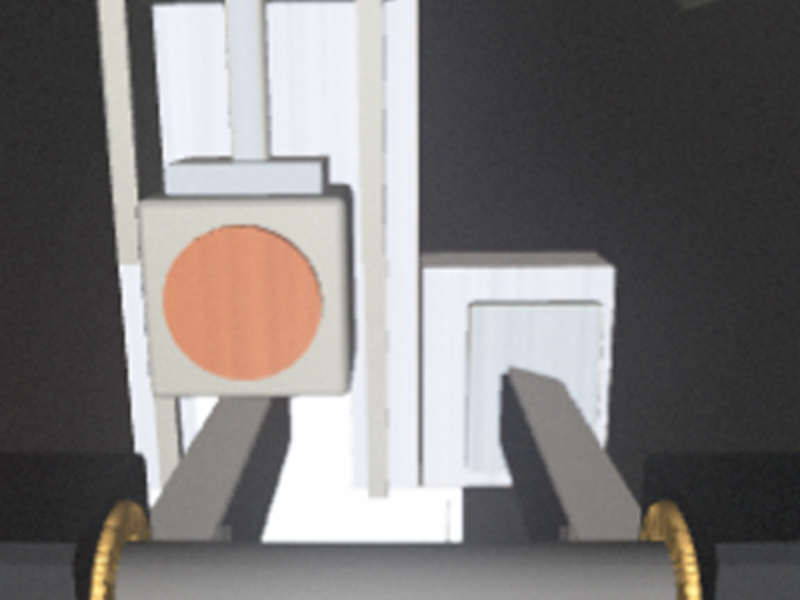

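View pics/side6.png

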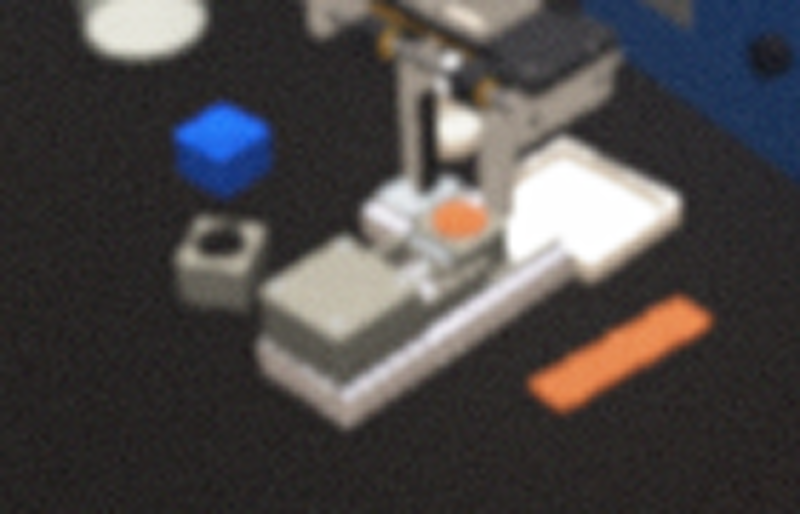

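The tip stuck to the key by friction. The disc and the fixed strip moved only about 0.3 mm together, so the test was inconclusive, though it does explain the negative x force. I'll shift further so it slides.

>>> {"api": "move_arm", "payload": {"increments": [[[0.5,-0.01,0,0,0,0,0],[0.5,-0.02,0,0,0,0,0],[0.5,-0.03,0,0,0,0,0],[0.5,-0.03,0,0,0,0,0],[0.5,-0.03,0,0,0,0,0],[0.5,-0.03,0,0,0,0,0]]]}}

```text
time: 5.75
tool_pos: [0.6076, 0.1655, 0.2268]
ee_rot: [-3.142, -0.007, -2.963]
wrist_force: [-12.1, -4.1, 20.7]
width: 0.0468
```

```bash
cat > chk.py <<'E'
import sys
from h import *
t=sys.argv[1]
b=cv2.imread(f"pics/wrist{t}.png")
cv2.imwrite(f"pics/wc{t}.png",cv2.resize(b[150:450,200:600],(800,600)))
yaw=.173;ex=np.array([np.cos(yaw),np.sin(yaw)]);ey=np.array([-ex[1],ex[0]])
O=np.array([.5575,.1272])+.02*ex
z=np.load(f"wrist{t}.npz")
hsv=cv2.cvtColor(z["p"],cv2.COLOR_RGB2HSV)
m=cv2.inRange(hsv,(5,80,120),(20,255,255));n,l,s,cc=cv2.connectedComponentsWithStats(m)
for i in range(1,n):
    if s[i,4]>800 and s[i,1]<300:
        P=onz(cc[i],z,.053)[:2]-O; print(cc[i],s[i,4],P@ex,P@ey)
E
python3 look.py 7 wrist; python3 chk.py 7
```

```text
5.75 [0.60763026 0.16554225 0.22682414] [-3.14156477 -0.00670025 -2.96348399] 0.04681076643430282 [-12.07  -4.14  20.7 ]
[ 88.83874373 190.15228292] 3789 0.004795079421737285 -0.06948988912310884
[205.03692308 192.09179487] 1950 0.005646797853029634 9.49832927788554e-05
```

Still stuck, since steel friction is high. I'll undo the lateral offset and instead separate the two fingers' loads using the wrist moment about z.

>>> {"api": "move_arm", "payload": {"increments": [[[0.5,0.02,0,0,0,0,0],[0.5,0.04,0,0,0,0,0],[0.5,0.054,0,0,0,0,0],[0.5,0.054,0,0,0,0,0],[0.5,0.054,0,0,0,0,0],[0.5,0.054,0,0,0,0,0],[0.5,0.054,0,0,0,0,0]]]}}

```text
time: 6.38
tool_pos: [0.6049, 0.165, 0.2271]
ee_rot: [3.141, 0.005, -2.964]
wrist_force: [-2.1, -0.5, 13.8]
width: 0.047
```

```bash
python3 look.py 8 wrist side; python3 chk.py 8
python3 - <<'E'
from bench import robot
import numpy as np
o=robot.get_obs();F=o["wrist_force"];M=o["wrist_torque"];print(F,M)
y=.173;ex=np.array([np.cos(y),np.sin(y)]);Fx=F[:2]@ex
s=M[2]/.0298  # Fland-Fkey
print("Fx dock",Fx,"landing finger",(Fx+s)/2,"key finger",(Fx-s)/2)
# tilt moment about dock x from Fz at +y offset
print("y of Fz:",(M[0]*ex[0]+M[1]*ex[1]-0)/F[2])
E
```

```text
6.3833 [0.60485787 0.16495205 0.22709192] [ 3.14127826  0.00456896 -2.96449214] 0.04697037859190707 [-2.09 -0.47 13.8 ]
[ 88.92350598 190.26586985] 3765 0.0038682369118412177 -0.06935704052301626
[204.99183257 192.3899949 ] 1959 0.004912292363194141 8.388026412086476e-05
[-1.73387381 -0.76549573 12.97543354] [0.22252266 0.479048   0.1104935 ]
Fx dock -1.8397630673069272 landing finger 0.934036220187574 key finger -2.7737992874945014
y of Fz: 0.023248822127154827
```

View pics/wrist8.png

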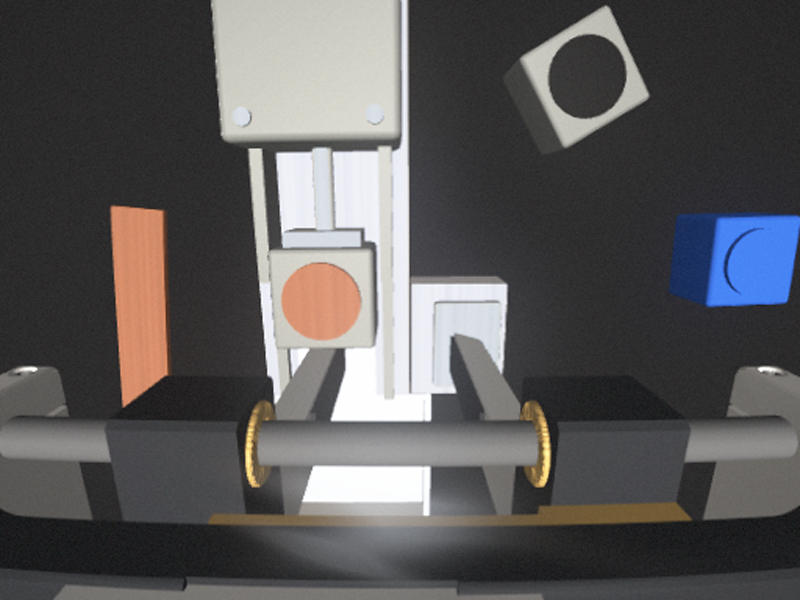

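The carrier is trapped with its disc at (321,301), the key is down at (467,345), and the spare, strip and blue block are where they were. The moment shows the carrier pushing the landing finger by roughly +1 N, with key friction of about -2.8 N on the other finger. The vertical load is on the key side. I'm handing in.

```bash
python3 -c "
from bench import robot
print(robot.close_job()); print(robot.get_obs()['wrist_force'])"
```

```text
the job is handed in; nothing more can be done
None
the job is handed in; nothing more can be done
```

The job is handed in at about 6.4 s of the 32 s allowed, with the arm still holding. One finger keeps the key down and the other has the carrier trapped on the landing.

- **Key:** the fingertips stood at about 28 mm above the bench, the fully-down height. The vertical load was about 13–14 N against a 6 N spring, and the wrist moment puts it on the key side, so the key should be on its stop.
- **Carrier:** it shot out and stopped with its centre at dock x ≈ 5 mm and y ≈ 0. That puts its front at about 24–25 mm, where the finger's front face is (about 25–27 mm). It stayed put over about 2.8 s of holding, and I did not grasp or lift it.
- **Rest of the bench:** in the last wrist picture the strip and spare looked unmoved, as did the blue look-alike. No move went near the other things.

**Contact not fully confirmed:** I tried to show the carrier pressing on the finger by backing the finger off 2 mm, then 5 mm in total, expecting the carrier to follow. The fingertip stuck to the key by friction instead of sliding, so that test showed nothing and I moved it back. The sideways wrist force also read about -2 N, opposite to what the carrier's push alone would give. Splitting that force between the fingers by the wrist moment gives about +1 N on the landing finger, with the rest as key friction. That agrees with a pressing carrier, but it is close to the sensor's noise.

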